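# Make up two ornament kits from the embossed stock

## Task

Make up the two ornament kits from the stock laid out on the cloth: the dark walnut tray gets the copper rosette and the green leaf, and the pale beech tray gets the green rosette, the copper leaf and the copper teardrop. Lay the pieces face up and flat on the felt, one to a bay, in whichever bay of the right tray you like. The green teardrop, the hammer and the snips stay where they lie.

Things in the scene. Friction and masses are not known exactly. Their poses are not given: they have to be found in the camera images.
- copper_rosette: Embossed round flower rosette of bright copper, 50 mm across, eight petals and a round centre boss. Loose, flat, face up, 60 g. Upright edge all round to 14 mm height (lowest 5 mm wood), relief to 20 mm. Origin: underside, centre of the circle; z up.
- green_rosette: Embossed round flower rosette of green patinated metal, 50 mm across, eight petals and a round centre boss. Loose, flat, face up, 60 g. Upright edge all round to 14 mm height (lowest 5 mm wood), relief to 20 mm. Origin: underside, centre of the circle; z up.
- copper_leaf: Embossed pointed oval leaf of bright copper with midrib and veins, 76 mm long and 31 mm wide at the middle, symmetrical. Loose, flat, face up, 60 g. Upright edge all round to 14 mm height (lowest 5 mm wood), relief to 18 mm. Origin: underside, centre of the outline; z up, x along its length, y across; grip across the middle.
- green_leaf: Embossed pointed oval leaf of green patinated metal with midrib and veins, 76 mm long and 31 mm wide at the middle, symmetrical. Loose, flat, face up, 60 g. Upright edge all round to 14 mm height (lowest 5 mm wood), relief to 18 mm. Origin: underside, centre of the outline; z up, x along its length, y across; grip across the middle.
- copper_teardrop: Embossed teardrop of bright copper, 72 mm long: round head 44 mm across tapering to a bent point. Loose, flat, face up, 60 g. Upright edge all round to 14 mm height (lowest 5 mm wood), relief to 20 mm. Origin: underside, centre of the head (22 mm of outline behind, 50 ahead); z up, x from head to point (tip bends at most 11 mm to +y), y across; grip across the head.
- green_teardrop: Embossed teardrop of green patinated metal, 72 mm long: round head 44 mm across tapering to a bent point. Loose, flat, face up, 60 g. Upright edge all round to 14 mm height (lowest 5 mm wood), relief to 20 mm. Origin: underside, centre of the head (22 mm of outline behind, 50 ahead); z up, x from head to point (tip bends at most 11 mm to +y), y across; grip across the head.
- walnut_tray: Low tray of dark walnut, light felt lining, two bays in a row, 206 x 116 mm (y, x). Bays 104 (x) by 94 mm (y) inside, centres at x 0, y -50 and +50 mm. Felt floor 5 mm, tops of rim and dividers (6 mm thick) 12 mm above the cloth. Does not shift. Origin: centre, on the cloth; z up, x away from the robot, y along the row; yaw within 0.15 rad.
- beech_tray: Low tray of pale beech, light felt lining, three bays in a row, 306 x 116 mm (y, x). Bays 104 (x) by 94 mm (y) inside, centres at x 0, y -100, 0 and +100 mm. Felt floor 5 mm, tops of rim and dividers (6 mm thick) 12 mm above the cloth. Does not shift. Origin: centre, on the cloth; z up, x away from the robot, y along the row; yaw within 0.15 rad.
- hammer: Bystander: hammer with pale wooden handle and dark steel head, 260 mm long, 26 mm high, lying loose beside the work. Origin: middle of its length, on the cloth; x along the handle towards the head.
- snips: Bystander: tin snips with two orange handles and steel blades, 220 mm long, 18 mm high, lying loose beside the work. Origin: on the cloth between the handles near the pivot; x towards the blade tips.
Things that resemble listed ones, but are neither listed nor needed, are in the scene too. Leave any blue, purple or yellow look-alike of the copper_leaf alone.

How it is judged:
By the outcome, as a careful person would: the job done as asked, in the order asked, and still so for the second after the job is handed in, with the robot touching nothing.
It also fails if it takes over 104 s, if anything falls off the work surface, if the arm or the gripper's body presses on something with over 40 N, if the wrist force passes 120 N, or if a joint passes its speed limit or range.

## Robot

A 6-joint arm with a two-finger parallel gripper is mounted at the origin on the work surface. World frame = base frame: x ahead of the robot, y to its left, z up, the work surface at z = 0. Lengths are in m, angles in rad, forces in N, time in s.
With the tool pointing down it reaches from about 0.3 to 0.875 m from the base axis. Payload 6.4 kg.
Tool frame: the origin (TCP) lies on the mounting face of the last link; the fingertips stand 173 mm ahead of it and the grasp point (between the pads) lies 155 mm ahead of it; z points along the fingers, y is the line along which they close (so a half turn about z gives the same grasp; the last joint's range is limited). The gripper opens to 85 mm and grips with 20 to 120 N. Pads are 22 mm wide; open, the fingers measure 114 mm over their backs; the gripper's body (76 mm by 85 mm) begins 54 mm behind the grasp point. The pads swing forward as they close: fully open they stand 13 mm farther back than shut.
Start: joints at [-1.36, 0.181, 1.607, -0, 1.354, -0.206], TCP at [0.233, -0.526, 0.405] pointing down, gripper open.
Joint ranges: [-2.99, 2.99], [-0.89, 2.07], [0.3, 2.58], [-1.14, 4.28], [0, 2.63], [-3.12, 3.12]. Speed limits (rad/s): [2.57, 2.57, 3.01, 3.14, 3.14, 3.14].

## Interface

Orientations are given as a unit quaternion [x, y, z, w].
In Python, from rig import sense, camera, job, masks_of, mark_of gives the robot as it stands.
- The arm moves only by the tool jog_arm, never from a script. Its argument "motion" is a list of rows, each a list of 3 entries, a list of its own where there are three numbers: the shift along the world's x, y, z in mm, then the turn about the world's z in rad, then the opening, from -1 (shut) to 1 (fully open). A call has 1 to 5 rows; each row shifts and turns the commanded pose from where the row before left it; what a row does not reach is not made up. A row lasts 1/8 s, in which the tool goes at most 62.5 mm and 10.7 degrees, less where a joint would pass 70% of its speed; a pose out of reach is approached as far as the arm can. A call with a gripper value outside its range is refused whole. The fingers move at their own pace and stop on an object; "force" is the grip in N (left out, the last holds). Time passes only in rows, so rows that do not move let the fingers close. It gives the time, the measured TCP pose, the force, the opening and the grip force at its end, in the units of the state.
- sense(): the state, without advancing time (a new reading comes with each control period).
- camera(name): name is "scene" or "top" or "wrist"; returns a dict with "image" (480x640x3 uint8, blue, green, red), "z_map" (480x640 float32, m along the optical axis (not along the pixel's ray), 0 where there is no reading), "fx", "fy", "cx", "cy" (pixels), "k1" (the pictures are not rectified: a ray, as slopes to the right and down, at radius r is drawn at 1 + k1 r^2 times it, then the intrinsics apply), "R" (3x3) and "t" (3): a world point X has camera coordinates R X + t. Camera axes: x right, y down, z forward; pixel columns grow to the right and rows downward; lengths in m; the calibration is good to about 2 mm. A picture is of the moment at which its call begins.
- job.sign_off(): hands the job in; it is judged then, once.
Trained networks look in a picture, given as the dict that the camera call returned (one of the last four; its "shot" number tells which), for a name from the list of things; names that differ only in an ending like _2 or _b are one class to them, and where a whole thing is asked for, a point or a joint stands for the part that bears it (a point fixed in the world has none). Each returns a list of dicts, best first, with "conf" (0 to 1); they miss things now and then, are a little off and sometimes report something else, mostly with a low value. They report only what shows in the picture. A call takes as long as a camera call. They do not tell look-alikes from the thing itself.
- masks_of(label, picture): "pixels" (480x640 bool, what is visible of it) and "at" ([column, row] in pixels, amid what is visible of it).
- mark_of(label, picture): "at" ([column, row] in pixels: a listed point, or the origin of a listed thing).
The state is a dict: "time": time; "joints": joint angles; "qd": joint speeds; "effort": joint torques, N m; "tcp_pos": TCP position; "ee_rot": TCP orientation; "wrist_force": force on the tool from outside, world axes, zero at the start; "moment": the same for the moment, N m; "width": finger opening in m; "gripper_force": force on a finger pad.
Only numpy, scipy, OpenCV 4.12 (cv2) and the standard library are available. Lean on these libraries where they do the work, as an engineer would, in place of code of your own. Each camera call takes 0.05 s, during which the arm holds its last target. There are 200 camera calls.

## Working session

There is one attempt and no reset: what is moved stays moved. The work goes in short steps, Python scripts to look and compute and a tool call to move; the robot and the scene stay as the last step left them, time stands still between calls to the robot, and variables do not carry over. Pictures are saved under pics/ and viewed, at most 14 in all, crops included, and the job is handed in when it is done.

Besides the shell and the picture viewer there is one more tool, called after ">>>" by a JSON object that holds its "api" and its "payload", one argument or row to a line. jog_arm: Moves the arm, as the interface text tells. Its arguments: {"type":"object","properties":{"motion":{"type":"array"},"force":{"type":"number"}},"required":["motion"]}

```bash
mkdir -p pics; ls
python3 - <<'E'
from rig import sense,camera
import cv2
s=sense();print(s)
for n in("top","scene"):
    p=camera(n);cv2.imwrite(f"pics/{n}0.png",p["image"]);print(n,p["fx"],p["k1"],p["R"],p["t"])
E
```

```text
pics
{'time': 0.0, 'joints': array([-1.36032244e+00,  1.81528856e-01,  1.60800760e+00,  1.26848857e-06,
        1.35381228e+00, -2.06293183e-01]), 'qd': array([ 0.00061134,  0.00043051,  0.00022707,  0.00040522,  0.00236804,
       -0.00106264]), 'effort': array([ 1.87368256e-03, -4.44868898e+01, -3.51334691e+01, -1.24872799e-04,
        9.27094894e-03, -8.90806831e-06]), 'tcp_pos': array([ 0.23272853, -0.52551572,  0.40379094]), 'ee_rot': array([ 9.78366256e-01,  2.06878460e-01, -1.21616298e-06, -8.78041001e-04]), 'wrist_force': array([-0.22745383,  0.03494782, -0.07049323]), 'moment': array([-0.02000663,  0.01796587, -0.01217889]), 'gripper_force': 0.0, 'width': 0.08590004837213495}
top 488.39709538691534 -0.00023473703787654145 [[ 4.41633109e-04 -9.99826806e-01  1.86054583e-02]
 [-9.87985814e-01 -3.31161355e-03 -1.54509107e-01]
 [ 1.54543961e-01 -1.83136925e-02 -9.87816163e-01]] [-0.01318628  0.61986922  1.14586394]
scene 578.3205919583063 0.04281390555743519 [[ 0.5314605   0.84697151  0.01374773]
 [ 0.59045195 -0.35876412 -0.72294869]
 [-0.60738475  0.39233604 -0.69076493]] [-0.35028542 -0.34038791  1.75123548]
```

View pics/top0.png

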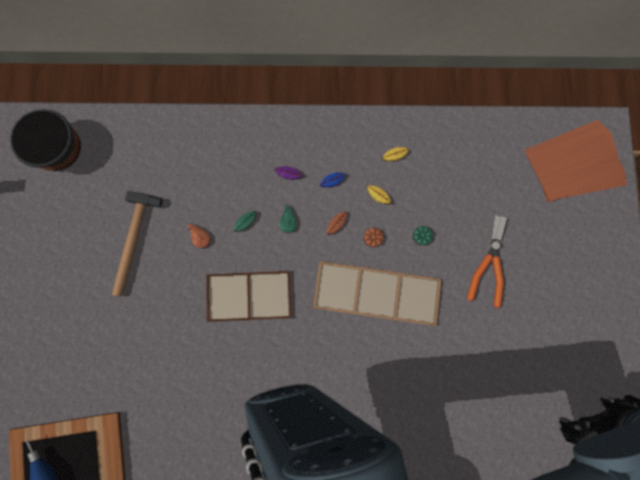

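View pics/scene0.png

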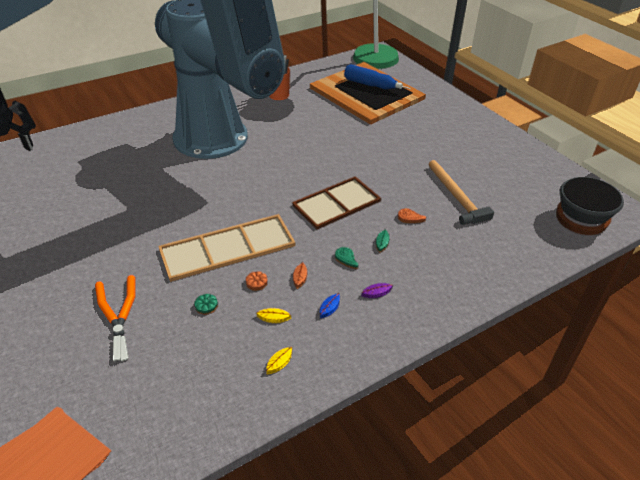

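The top view has everything. The walnut tray is at (249,297) and the beech tray at (378,293). The pieces are the copper teardrop (200,236), green leaf (245,221), green teardrop (288,219), copper leaf (338,222), copper rosette (373,237) and green rosette (423,235). The leaf look-alikes are purple (289,172), blue (333,180) and yellow (395,154) and (379,194). Next I'll measure poses and make one enlarged crop.

```bash
cat > h.py <<'E'
import numpy as np, cv2
from rig import sense,camera,job,masks_of,mark_of
def world(p,uv,z):
    "pixels -> world points on the plane at height z"
    K=np.array([[p["fx"],0,p["cx"]],[0,p["fy"],p["cy"]],[0,0,1.]])
    n=cv2.undistortPoints(np.array(uv,float).reshape(-1,1,2),K,np.array([p["k1"],0,0,0.])).reshape(-1,2)
    d=np.c_[n,np.ones(len(n))]@p["R"]; c=-p["R"].T@p["t"]
    return c+d*((z-c[2])/d[:,2])[:,None]
def outline(p,m,z):
    ys,xs=np.nonzero(m); W=world(p,np.c_[xs,ys],z)[:,:2]*1000
    c,(a,b),_=r=cv2.minAreaRect(W.astype(np.float32))
    e,V=np.linalg.eigh(np.cov(W.T)); v=V[:,1]
    if ((W-W.mean(0))@v).max()< -((W-W.mean(0))@v).min(): v=-v
    return W.mean(0),c,(a,b),r[2],np.arctan2(v[1],v[0]),W
E
python3 - <<'E'
from h import *
np.set_printoptions(precision=1,suppress=True)
p=camera("top")
for n in"copper_rosette green_rosette copper_leaf green_leaf copper_teardrop green_teardrop walnut_tray beech_tray".split():
    M=sorted(masks_of(n,p),key=lambda r:-r["conf"]);A=mark_of(n,p)
    for m in M[:6]:
        if m["conf"]<.3: continue
        mean,c,ab,ang,yaw,W=outline(p,m["pixels"],.009 if 'tray' not in n else .012)
        hsv=np.median(cv2.cvtColor(p["image"],cv2.COLOR_BGR2HSV)[m["pixels"]],0)
        print(n,round(m["conf"],2),np.array(m["at"]),hsv,"mean",mean,"rect",np.array(c),np.array(ab),round(ang,1),"yaw %.2f"%yaw)
    for a in A[:6]:
        if a["conf"]>.3: print("   mark",round(a["conf"],2),np.array(a["at"]),world(p,a["at"],0)[0]*1000)
im=cv2.resize(p["image"][140:330,180:450],None,fx=2.9,fy=2.9,interpolation=cv2.INTER_CUBIC);cv2.imwrite("pics/crop.png",im)
E
```

```text
copper_rosette 0.77 [374.5 237.4] [  8. 144. 122.] mean [ 605.7 -156.2] rect [ 606.5 -155.8] [48.  45.4] 44.5 yaw 0.52
   mark 0.88 [372.3 237.7] [ 605.9 -156.4    0. ]
green_rosette 0.62 [420.6 237.6] [ 78. 111.  83.] mean [ 610.4 -282.3] rect [ 610.1 -282.1] [46.1 49.6] 44.1 yaw 2.24
   mark 0.75 [423.1 238.4] [ 604.5 -286.2    0. ]
copper_leaf 0.84 [331.2 177.2] [113.  160.5 114. ] mean [755.7 -55.1] rect [754.8 -54.4] [29.3 68.4] 27.4 yaw 2.03
copper_leaf 0.75 [288.8 171.3] [143. 137.  97.] mean [771.9  58.8] rect [771.9  59. ] [31.8 66.8] 0.3 yaw 1.33
copper_leaf 0.59 [336.4 225.4] [  8.  144.  126.5] mean [642.6 -63.9] rect [643.4 -63.8] [30.6 67.2] 45.2 yaw -0.68
copper_leaf 0.56 [380.3 196.1] [ 22. 158. 165.] mean [ 715.5 -172.6] rect [ 715.8 -172.4] [72.3 31.6] 44.0 yaw 0.92
copper_leaf 0.53 [397.6 154.9] [ 22. 162. 171.] mean [ 825.2 -216.4] rect [ 825.6 -214.3] [29.6 60.7] 0.4 yaw 1.91
   mark 0.78 [329.4 178.7] [759.7 -47.8   0. ]
   mark 0.76 [395.9 158.7] [ 814.4 -221.9    0. ]
   mark 0.73 [287.8 172. ] [777.   59.9   0. ]
   mark 0.63 [376.  195.6] [ 715.5 -167.9    0
[... 171 characters left out ...]
ardrop 0.88 [198.5 237.6] [  8. 144. 134.] mean [606.2 282. ] rect [608.9 285.9] [63.4 40.3] 46.4 yaw 0.65
   mark 0.91 [199.6 240. ] [598.7 280.8   0. ]
green_teardrop 0.7 [286. 220.] [ 78. 110.  88.] mean [646.6  59.3] rect [649.7  55.5] [44.9 68.8] 73.6 yaw 0.06
green_teardrop 0.57 [195.9 236.4] [  8. 143. 132.] mean [605.4 281.5] rect [609.5 280. ] [66.2 44.5] 16.0 yaw 0.66
   mark 0.85 [285.7 223.2] [642.5  64.    0. ]
walnut_tray 0.92 [246.3 296.2] [ 18.  47. 158.] mean [457.2 155.4] rect [458.5 154.9] [115.8 205.8] 2.6 yaw -1.52
   mark 0.59 [247.9 293.4] [465.1 156.2   0. ]
beech_tray 0.63 [243.4 219.8] [ 78. 111.  88.] mean [644.8 168. ] rect [645.2 167.8] [27.2 67.5] 46.2 yaw -0.79
```

View pics/crop.png

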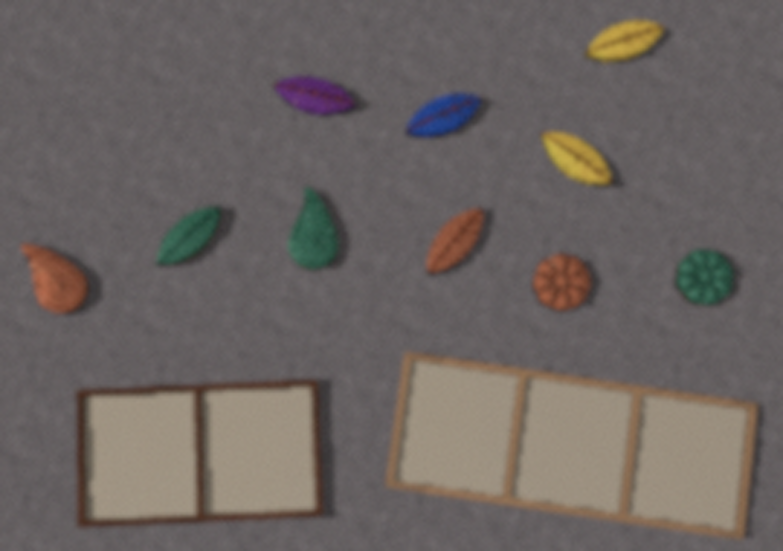

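The enlarged crop confirms it. Of the five leaves with the copper_leaf outline (purple, blue, two yellow, copper), only the one at (338,222) is copper, so that is the one meant. I'll refine the poses by colour segmentation from both fixed cameras.

Run:
```python
from h import *
np.set_printoptions(precision=1,suppress=True)
app={"cop_ros":(606,-156),"gr_ros":(605,-284),"cop_leaf":(644,-66),"gr_leaf":(645,168),"cop_tear":(606,282),"gr_tear":(646,60)}
for cam in("top","scene"):
    p=camera(cam);hsv=cv2.cvtColor(p["image"],cv2.COLOR_BGR2HSV)
    n,L,st,ce=cv2.connectedComponentsWithStats(((hsv[...,1]>85)&(hsv[...,2]>40)).astype(np.uint8))
    for i in range(1,n):
        if not 60<st[i,4]<4000: continue
        mean,c,ab,ang,yaw,W=outline(p,L==i,.010)
        for k,v in app.items():
            if np.hypot(*(mean-v))<25:
                d=np.array([np.cos(yaw),np.sin(yaw)]);ext=((W-mean)@d).max(),((W-mean)@d).min()
                print(cam,k,"mean",mean,"rect",np.array(c),np.array(ab),"ang %.1f yaw %.3f"%(ang,yaw),"ext",np.array(ext),"head",mean+d*(ext[1]+22))
    m=((hsv[...,2]>125)&(hsv[...,1]<75)&(hsv[...,1]>20)).astype(np.uint8)
    n,L,st,ce=cv2.connectedComponentsWithStats(cv2.erode(m,np.ones((2,2))))
    for i in range(1,n):
        if not 400<st[i,4]<6000: continue
        mean,c,ab,ang,yaw,W=outline(p,L==i,.005)
        if 380<mean[0]<560 and abs(mean[1])<350: print(cam,"bay",mean,np.array(c),np.array(ab),"%.1f"%ang)
s=sense();print(s["time"])
p=camera("wrist");print(p["R"],-p["R"].T@p["t"])
```

```text
top gr_tear mean [647.3  58.4] rect [653.   59.1] [64.3 37.9] ang 0.4 yaw -0.002 ext [ 37.8 -26.5] head [642.9  58.4]
top gr_leaf mean [646.3 166.6] rect [646.3 166.3] [26.9 64.3] ang 39.9 yaw -0.817 ext [ 32.3 -31.9] head [639.5 173.8]
top cop_leaf mean [642.9 -64.8] rect [643.4 -64.8] [31.4 69.3] ang 53.2 yaw -0.691 ext [ 35.  -34.4] head [633.4 -56.9]
top cop_tear mean [607.1 280.9] rect [611.6 279.4] [68.3 44.5] ang 17.8 yaw 0.663 ext [ 41.7 -31.1] head [599.9 275.3]
top gr_ros mean [ 611.5 -283. ] rect [ 611.9 -282.5] [40.9 43.8] ang 0.2 yaw 1.914 ext [ 23.5 -22.9] head [ 611.8 -283.8]
top cop_ros mean [ 606.6 -157.9] rect [ 606.4 -158.2] [45.9 48.3] ang 0.2 yaw 1.965 ext [ 24.9 -24.4] head [ 607.5 -160.1]
top bay [479.1 -68.5] [479.5 -68.6] [ 87.2 102.3] 82.0
top bay [ 464.5 -168. ] [ 464.9 -168. ] [ 86.9 101.5] 81.7
top bay [459.6 100.7] [459.9 100.9] [100.3  86.1] 2.8
top bay [455.  200.9] [455.1 201.2] [99.5 86. ] 2.7
top bay [ 450.3 -267. ] [ 450.5 -266.9] [ 87.2 101.5] 82.0
scene cop_tear mean [611.8 280.5] rect [609.5 285.7] [70.1 55.5] ang 58.7 yaw 0.605 ext [ 38.3 -33.3
[... 291 characters left out ...]
. ] rect [644.6 -65.8] [29.9 82.5] ang 59.4 yaw 2.489 ext [ 42.4 -41. ] head [660.5 -77.5]
scene cop_ros mean [ 609.4 -158.6] rect [ 609.3 -157.8] [47.4 59.3] ang 63.7 yaw 2.644 ext [ 30.1 -29.1] head [ 615.6 -162. ]
scene gr_ros mean [ 614.  -283.3] rect [ 613.8 -282.9] [47.5 57.2] ang 83.3 yaw -0.319 ext [ 29.4 -29.2] head [ 607.2 -281.1]
scene bay [456.9 204.7] [455.8 205.3] [92.6 79.7] 3.0
scene bay [461.2 104.4] [460.1 106.1] [92.6 79.8] 1.9
scene bay [479.3 -65.1] [478.4 -64.4] [83.7 91. ] 81.9
scene bay [ 464.8 -164.7] [ 464.  -163.9] [86.2 91.4] 81.0
scene bay [ 450.3 -264.1] [ 449.1 -262.9] [87.  92.8] 82.0
1.05
[[ 0.4 -0.9 -0. ]
 [-0.9 -0.4  0.3]
 [-0.3 -0.1 -0.9]] [ 0.3 -0.5  0.4]
```

>>> {"api": "jog_arm", "payload": {
  "motion": [
    [[37,37,-8],0.12,1],
    [[37,37,-8],0.12,1],
    [[37,37,-8],0.12,1],
    [[37,37,-8],0.12,1],
    [[37,37,-8],0.12,1]
  ],
  "force": 40
}}

```text
time: 1.72
tcp_pos: [0.4188, -0.3395, 0.3647]
ee_rot: [0.873, 0.488, 0.0, 0.0]
wrist_force: [0.1, -0.4, 0.6]
width: 0.0854
gripper_force: 0.0
```

>>> {"api": "jog_arm", "payload": {
  "motion": [
    [[37,37,-8],0.12,1],
    [[37,37,-8],0.12,1],
    [[37,37,-8],0.12,1],
    [[37,37,-8],0.12,1],
    [[0,0,0],0,1]
  ]
}}

```text
time: 2.35
tcp_pos: [0.5674, -0.1898, 0.3318]
ee_rot: [0.731, 0.683, 0.0, -0.001]
wrist_force: [-0.5, -0.1, 0.3]
width: 0.0854
gripper_force: 0.0
```

Run:
```python
from h import *
np.set_printoptions(precision=1,suppress=True)
p=camera("wrist");hsv=cv2.cvtColor(p["image"],cv2.COLOR_BGR2HSV);cv2.imwrite("pics/w1.png",p["image"])
n,L,st,ce=cv2.connectedComponentsWithStats(((hsv[...,1]>85)&(hsv[...,2]>40)).astype(np.uint8))
for i in range(1,n):
    if st[i,4]<300: continue
    mean,c,ab,ang,yaw,W=outline(p,L==i,.012)
    print(ce[i],"z",np.median(world(p,[ce[i]],.012)),"mean",mean,np.array(c),np.array(ab),"%.1f %.3f"%(ang,yaw),np.median(hsv[L==i],0))
print(-p["R"].T@p["t"]*1000)
```

```text
[193.6 179.8] z 0.01200000000000001 mean [ 466.6 -154.5] [ 467.2 -164.3] [298.1 116.9] 81.8 -1.699 [ 15. 129. 181.]
[563.3  32. ] z 0.01200000000000001 mean [754.7 -58.8] [752.8 -62.1] [47.8 46.4] 86.9 2.217 [110. 204. 150.]
[408.4  46.9] z 0.01200000000000001 mean [642.  -61.7] [642.5 -62.4] [33.6 74.3] 54.2 -0.681 [ 10. 171. 167.]
[364.3 176.1] z 0.01200000000000001 mean [ 607.  -154.1] [ 607.1 -154.7] [48.4 48.4] 70.1 -1.065 [ 10. 166. 161.]
[496.3 184.5] z 0.01200000000000001 mean [ 715.4 -168.4] [ 715.  -168.5] [75.4 36.9] 52.2 -2.229 [ 24. 255. 222.]
[613.2 226.7] z 0.01200000000000001 mean [ 820.8 -211.9] [ 821.  -213.2] [39.3 80.8] 23.3 -1.118 [ 24. 255. 209.]
[372.4 308.4] z 0.01200000000000001 mean [ 611.4 -277. ] [ 612.  -277.1] [52.6 46.7] 86.1 1.772 [ 77. 136. 110.]
[249.7 415.3] z 0.01200000000000001 mean [ 481.2 -395.6] [ 489.6 -400.3] [26.5 83.6] 71.3 -0.189 [ 13.  255.  219.5]
[ 572.3 -105.8  299.9]
```

View pics/w1.png

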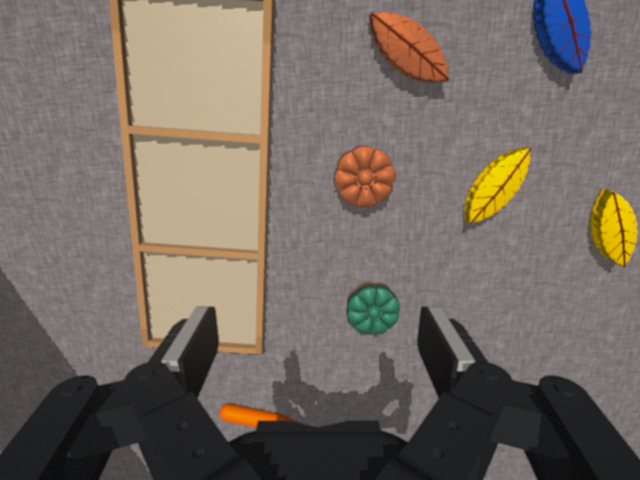

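The wrist view shows the copper rosette at (364,176), the copper leaf at (408,47) and the green rosette at (372,308), and the positions agree with the top view to within about 4 mm. I'll average them and move in.

>>> {"api": "jog_arm", "payload": {
  "motion": [
    [[40,36,0],0.12,1],
    [[0,0,-50],0,1],
    [[0,0,-50],0,1],
    [[0,0,-40],0,1],
    [[0,0,0],0,1]
  ]
}}

```text
time: 3.02
tcp_pos: [0.6035, -0.1572, 0.1893]
ee_rot: [0.691, 0.722, -0.001, -0.004]
wrist_force: [-0.1, 0.1, 0.5]
width: 0.0852
gripper_force: 0.0
```

>>> {"api": "jog_arm", "payload": {
  "motion": [
    [[0,0,-10],0,1],
    [[0,0,-10],0,0.5],
    [[0,0,0],0,-0.5],
    [[0,0,0],0,-0.5],
    [[0,0,0],0,-0.5]
  ],
  "force": 40
}}

```text
time: 3.65
tcp_pos: [0.6061, -0.1569, 0.1734]
ee_rot: [0.691, 0.723, 0.0, 0.001]
wrist_force: [-1.1, 0.1, 2.5]
width: 0.0483
gripper_force: 41.6
```

>>> {"api": "jog_arm", "payload": {
  "motion": [
    [[0,0,0],0,-0.5],
    [[0,0,0],0,-0.5]
  ]
}}

```text
time: 3.9
tcp_pos: [0.6061, -0.1569, 0.1734]
ee_rot: [0.691, 0.723, 0.0, 0.001]
wrist_force: [-1.2, -0.7, 5.8]
width: 0.048
gripper_force: 41.8
```

>>> {"api": "jog_arm", "payload": {
  "motion": [
    [[0,0,25],0,-0.5],
    [[0,0,35],0,-0.5],
    [[-24,43,0],0,-0.5],
    [[-24,43,0],0,-0.5],
    [[-24,43,0],0,-0.5]
  ]
}}

```text
time: 4.53
tcp_pos: [0.5326, -0.0266, 0.2323]
ee_rot: [0.691, 0.723, -0.0, -0.0]
wrist_force: [-0.4, -0.5, -1.0]
width: 0.0486
gripper_force: 41.5
```

>>> {"api": "jog_arm", "payload": {
  "motion": [
    [[-24,43,0],0,-0.5],
    [[-25,44,0],0,-0.5],
    [[-25,44,0],0,-0.5],
    [[0,0,0],0,-0.5],
    [[0,0,0],0,-0.5]
  ]
}}

```text
time: 5.15
tcp_pos: [0.46, 0.1032, 0.2327]
ee_rot: [0.69, 0.723, 0.0, 0.0]
wrist_force: [0.5, 0.7, -0.3]
width: 0.048
gripper_force: 41.5
```

>>> {"api": "jog_arm", "payload": {
  "motion": [
    [[0,0,-30],0,-0.5],
    [[0,0,-18],0,-0.5],
    [[0,0,-5],0,-0.5],
    [[0,0,0],0,-0.5],
    [[0,0,0],0,0.4]
  ]
}}

```text
time: 5.78
tcp_pos: [0.4605, 0.1029, 0.1805]
ee_rot: [0.691, 0.723, 0.001, 0.001]
wrist_force: [-0.4, 0.2, -0.2]
width: 0.0601
gripper_force: 0.0
```

>>> {"api": "jog_arm", "payload": {
  "motion": [
    [[0,0,0],0,0.4],
    [[0,0,0],0,0.4],
    [[0,0,20],0,0.4],
    [[0,0,50],0,0.4],
    [[0,0,10],0,0.4]
  ]
}}

```text
time: 6.4
tcp_pos: [0.4612, 0.1033, 0.263]
ee_rot: [0.691, 0.723, 0.002, 0.002]
wrist_force: [1.0, -0.6, -0.2]
width: 0.0597
gripper_force: 0.0
```

>>> {"api": "jog_arm", "payload": {
  "motion": [
    [[30,8,10],0.14,0.4],
    [[35,13,10],0.14,0.9],
    [[35,13,10],0.14,0.9],
    [[30,10,10],0.15,0.9],
    [[0,0,0],0.15,0.9]
  ]
}}

```text
time: 7.02
tcp_pos: [0.5916, 0.1478, 0.3]
ee_rot: [0.389, 0.921, 0.001, 0.001]
wrist_force: [-0.3, 0.5, -0.6]
width: 0.081
gripper_force: 0.0
```

```bash
cat > w.py <<'E'
import sys
from h import *
np.set_printoptions(precision=1,suppress=True)
p=camera("wrist");hsv=cv2.cvtColor(p["image"],cv2.COLOR_BGR2HSV);cv2.imwrite("pics/%s.png"%sys.argv[1],p["image"])
n,L,st,ce=cv2.connectedComponentsWithStats(((hsv[...,1]>85)&(hsv[...,2]>40)).astype(np.uint8))
for i in range(1,n):
    if st[i,4]<300: continue
    mean,c,ab,ang,yaw,W=outline(p,L==i,.012)
    print(ce[i],"mean",mean,np.array(c),np.array(ab),"%.1f %.3f"%(ang,yaw),np.median(hsv[L==i],0))
s=sense();a=np.arctan2(s["ee_rot"][1],s["ee_rot"][0]);print(s["time"],s["tcp_pos"]*1000,"phi %.3f"%(2*a-np.pi/2))
E
python3 w.py w2
```

```text
[174.5 116.8] mean [463.5 137. ] [460.3 157.3] [115.6 204.9] 2.6 1.173 [ 11. 148. 113.]
[469.2 112.4] mean [606.3 283.1] [611.6 282.4] [71.4 44. ] 19.9 0.658 [ 10. 168. 194.]
[140.6 150.3] mean [459.2 104.6] [459.2 104.5] [54.  49.6] 69.1 0.997 [ 10. 165. 176.]
[386.5 257.5] mean [645.3 170.8] [645.9 170.3] [30.7 72.8] 46.8 -0.790 [ 78. 137. 126.]
[ 65.7 314.6] mean [492.7 -53.7] [ 475.6 -104.1] [212.7 115.8] 82.1 -1.272 [ 15. 128. 174.]
[294.8 341.2] mean [646.5  64.4] [649.6  60.7] [46.1 73.2] 73.1 -0.082 [ 78. 136. 109.]
[397.2 413.6] mean [769.2  72.4] [770.3  71.3] [61.1 41.4] 77.1 -1.891 [142. 165. 129.]
7.075 [590.5 147.6 299.2] phi 0.777
```

View pics/w2.png

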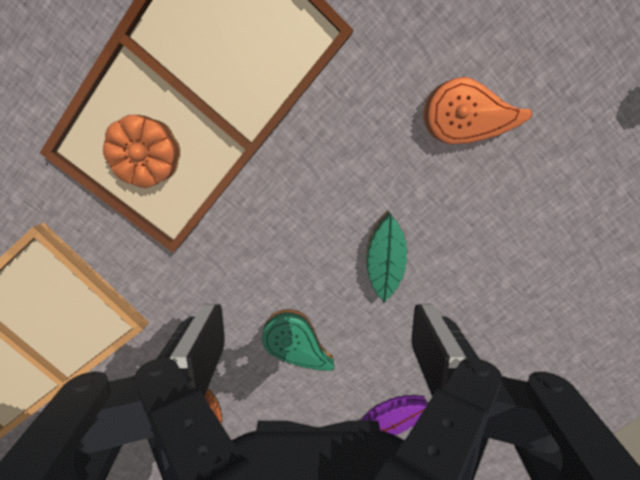

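The copper rosette lies in the walnut bay (image 140,150) and the green leaf at (387,257). Going for the leaf.

>>> {"api": "jog_arm", "payload": {
  "motion": [
    [[55,21,0],0,0.9],
    [[0,0,-50],0,0.9],
    [[0,0,-50],0,0.9],
    [[0,0,-19],0,0.3],
    [[0,0,0],0,0.3]
  ]
}}

```text
time: 7.7
tcp_pos: [0.644, 0.1681, 0.1792]
ee_rot: [0.392, 0.92, -0.001, -0.002]
wrist_force: [0.3, -0.3, -0.4]
width: 0.0555
gripper_force: 0.0
```

>>> {"api": "jog_arm", "payload": {
  "motion": [
    [[0,0,-5],0,0.3],
    [[0,0,0],0,-0.8],
    [[0,0,0],0,-0.8],
    [[0,0,0],0,-0.8],
    [[0,0,0],0,-0.8]
  ]
}}

```text
time: 8.32
tcp_pos: [0.6457, 0.1683, 0.1777]
ee_rot: [0.392, 0.92, 0.001, 0.001]
wrist_force: [-1.2, -0.8, 6.1]
width: 0.029
gripper_force: 40.3
```

>>> {"api": "jog_arm", "payload": {
  "motion": [
    [[0,0,25],0,-0.8],
    [[0,0,35],0,-0.8],
    [[-37,7,0],-0.145,-0.8],
    [[-38,7,0],-0.145,-0.8],
    [[-38,7,0],-0.145,-0.8]
  ]
}}

```text
time: 8.95
tcp_pos: [0.5306, 0.1893, 0.236]
ee_rot: [0.583, 0.812, 0.0, 0.0]
wrist_force: [0.3, 0.4, -0.5]
width: 0.0294
gripper_force: 39.8
```

>>> {"api": "jog_arm", "payload": {
  "motion": [
    [[-38,7,0],-0.145,-0.8],
    [[-38,7,0],-0.145,-0.8],
    [[0,0,0],0,-0.8],
    [[0,0,0],0,-0.8],
    [[0,0,0],0,-0.8]
  ]
}}

```text
time: 9.57
tcp_pos: [0.457, 0.203, 0.2361]
ee_rot: [0.692, 0.722, 0.001, 0.0]
wrist_force: [0.1, -0.4, -1.1]
width: 0.029
gripper_force: 39.8
```

>>> {"api": "jog_arm", "payload": {
  "motion": [
    [[0,0,-30],0,-0.8],
    [[0,0,-18],0,-0.8],
    [[0,0,-6],0,-0.8],
    [[0,0,0],0,-0.8],
    [[0,0,0],0,0]
  ]
}}

```text
time: 10.2
tcp_pos: [0.4567, 0.2031, 0.1823]
ee_rot: [0.693, 0.721, 0.001, 0.0]
wrist_force: [0.3, -0.3, 1.2]
width: 0.0424
gripper_force: 0.0
```

>>> {"api": "jog_arm", "payload": {
  "motion": [
    [[0,0,0],0,0],
    [[0,0,0],0,0],
    [[0,0,20],0,0],
    [[0,0,50],0,0],
    [[0,0,40],0,0]
  ]
}}

```text
time: 10.82
tcp_pos: [0.4559, 0.2032, 0.2932]
ee_rot: [0.692, 0.721, 0.0, 0.0]
wrist_force: [0.3, 0.9, -0.1]
width: 0.0428
gripper_force: 0.0
```

>>> {"api": "jog_arm", "payload": {
  "motion": [
    [[15,-48,0],-0.02,0],
    [[15,-48,0],-0.02,0.8],
    [[15,-48,0],-0.02,0.8],
    [[15,-48,0],-0.02,0.8],
    [[15,-48,0],-0.02,0.8]
  ]
}}

```text
time: 11.45
tcp_pos: [0.5311, -0.0384, 0.2918]
ee_rot: [0.728, 0.686, 0.0, 0.0]
wrist_force: [0.1, 0.2, 0.6]
width: 0.0768
gripper_force: 0.0
```

>>> {"api": "jog_arm", "payload": {
  "motion": [
    [[15,-48,0],-0.02,0.8],
    [[16,-49,0],-0.02,0.8],
    [[16,-49,0],-0.02,0.8],
    [[16,-49,0],-0.02,0.8],
    [[16,-49,-10],-0.02,0.8]
  ]
}}

```text
time: 12.08
tcp_pos: [0.6105, -0.2827, 0.2824]
ee_rot: [0.761, 0.648, 0.0, 0.001]
wrist_force: [0.5, -0.3, 0.4]
width: 0.0767
gripper_force: 0.0
```

>>> {"api": "jog_arm", "payload": {
  "motion": [
    [[0,0,0],0,0.8],
    [[0,0,-30],0,0.8],
    [[0,0,-30],0,0.8],
    [[0,0,0],0,0.8]
  ]
}}

```text
time: 12.58
tcp_pos: [0.6085, -0.279, 0.2187]
ee_rot: [0.761, 0.649, -0.001, -0.003]
wrist_force: [0.3, 0.0, 0.2]
width: 0.0769
gripper_force: 0.0
```

```bash
python3 w.py w3
```

```text
[103.8 207.7] mean [ 501.9 -227.2] [ 470.8 -219.4] [190.6 104.5] 81.8 -1.952 [ 15. 129. 188.]
[513.4  43.4] mean [ 710.5 -178.2] [ 712.8 -182.4] [41.7 44.4] 81.6 0.625 [ 25. 255. 236.]
[327.9 276.8] mean [ 612.3 -277.8] [ 612.5 -277.9] [50.8 47.2] 81.1 -1.650 [ 78. 137. 124.]
[143.9 460.4] mean [ 468.9 -393.7] [ 468.6 -392.4] [29.8 37. ] 72.0 3.064 [ 14. 255. 243.]
12.625 [ 609.4 -279.6  220.9] phi -0.158
```

>>> {"api": "jog_arm", "payload": {
  "motion": [
    [[2,1,-30],0,0.8],
    [[0,0,-14],0,0.8],
    [[0,0,-4],0,0.5],
    [[0,0,0],0,-0.5],
    [[0,0,0],0,-0.5]
  ]
}}

```text
time: 13.25
tcp_pos: [0.6122, -0.2801, 0.1749]
ee_rot: [0.761, 0.649, 0.0, 0.001]
wrist_force: [1.0, -0.5, -0.2]
width: 0.0483
gripper_force: 41.3
```

>>> {"api": "jog_arm", "payload": {
  "motion": [
    [[0,0,0],0,-0.5],
    [[0,0,0],0,-0.5]
  ]
}}

```text
time: 13.5
tcp_pos: [0.6122, -0.2801, 0.1747]
ee_rot: [0.761, 0.649, 0.0, 0.001]
wrist_force: [-0.4, -0.0, 4.8]
width: 0.0481
gripper_force: 41.8
```

>>> {"api": "jog_arm", "payload": {
  "motion": [
    [[0,0,25],0,-0.5],
    [[0,0,35],0,-0.5],
    [[-40,4,0],0,-0.5],
    [[-40,4,0],0,-0.5],
    [[-40,4,0],0,-0.5]
  ]
}}

```text
time: 14.12
tcp_pos: [0.4904, -0.2674, 0.2335]
ee_rot: [0.761, 0.649, -0.0, -0.0]
wrist_force: [0.2, 0.2, -0.7]
width: 0.0482
gripper_force: 41.6
```

>>> {"api": "jog_arm", "payload": {
  "motion": [
    [[-41,3,0],0,-0.5],
    [[0,0,-25],0,-0.5],
    [[0,0,-22],0,-0.5],
    [[0,0,-7],0,-0.5],
    [[0,0,0],0,-0.5]
  ]
}}

```text
time: 14.75
tcp_pos: [0.4508, -0.2648, 0.1799]
ee_rot: [0.761, 0.649, -0.0, -0.0]
wrist_force: [-0.5, -0.1, -0.9]
width: 0.0478
gripper_force: 42.4
```

>>> {"api": "jog_arm", "payload": {
  "motion": [
    [[0,0,0],0,0.4],
    [[0,0,0],0,0.4],
    [[0,0,20],0,0.4],
    [[0,0,50],0,0.4],
    [[0,0,40],0,0.4]
  ]
}}

```text
time: 15.38
tcp_pos: [0.4509, -0.2648, 0.2914]
ee_rot: [0.761, 0.649, 0.0, 0.0]
wrist_force: [-0.4, -0.6, -0.2]
width: 0.0596
gripper_force: 0.0
```

>>> {"api": "jog_arm", "payload": {
  "motion": [
    [[27,29,0],0.145,0.4],
    [[27,29,0],0.145,0.6],
    [[27,29,0],0.15,0.6],
    [[27,29,0],0.15,0.6],
    [[27,29,0],0.15,0.6]
  ]
}}

```text
time: 16.0
tcp_pos: [0.5866, -0.1187, 0.2899]
ee_rot: [0.473, 0.881, -0.0, 0.0]
wrist_force: [0.3, -0.7, -0.3]
width: 0.0687
gripper_force: 0.0
```

>>> {"api": "jog_arm", "payload": {
  "motion": [
    [[28,28,0],0.145,0.6],
    [[29,28,-10],0.145,0.6],
    [[0,0,-30],0,0.6],
    [[0,0,-30],0,0.6],
    [[0,0,0],0,0.6]
  ]
}}

```text
time: 16.62
tcp_pos: [0.6414, -0.0632, 0.2168]
ee_rot: [0.343, 0.939, -0.0, -0.003]
wrist_force: [0.2, -0.1, -0.2]
width: 0.0686
gripper_force: 0.0
```

```bash
python3 w.py w4
```

```text
[118.9 134.2] mean [520.8 -88. ] [500.8 -97.9] [172.6  70.2] 81.7 -1.750 [ 15. 129. 209.]
[523.3 135.9] mean [645.5  60.8] [650.9  55.9] [47.2 68.7] 73.1 0.092 [ 78. 142. 131.]
[322.3 278.8] mean [641.3 -60.2] [642.3 -60.9] [31.  76.7] 48.7 -0.697 [ 10. 166. 194.]
[606.8 316.5] mean [763.1  48.3] [761.5  44.4] [44.4 41.1] 66.6 -1.726 [142. 159. 129.]
[475.5 356.4] mean [737.3 -23.2] [738.5 -22.9] [23.2 10.4] 4.2 0.032 [111. 184. 108.]
16.675 [642.4 -63.6 218.9] phi 0.871
```

View pics/w4.png

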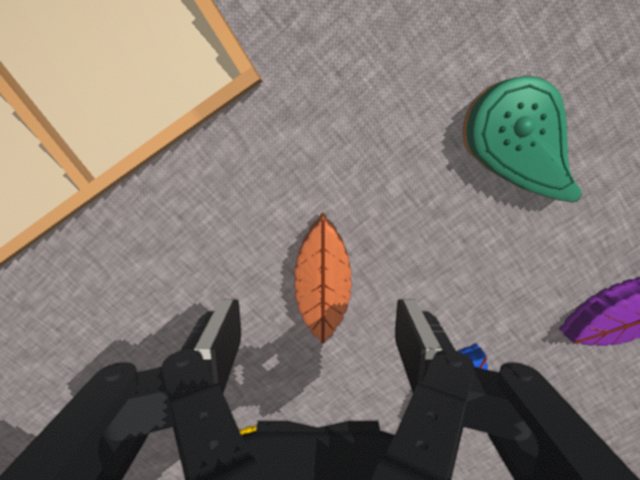

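The wrist view shows the copper leaf at (322,279), centred and aligned between the fingers.

>>> {"api": "jog_arm", "payload": {
  "motion": [
    [[0,2,-25],0,0.6],
    [[0,0,-15],0,0.4],
    [[0,0,-5],0,0.2],
    [[0,0,0],0,-0.8],
    [[0,0,0],0,-0.8]
  ]
}}

```text
time: 17.3
tcp_pos: [0.6433, -0.062, 0.1758]
ee_rot: [0.343, 0.939, 0.0, 0.001]
wrist_force: [-0.7, 0.4, -0.9]
width: 0.0293
gripper_force: 39.5
```

>>> {"api": "jog_arm", "payload": {
  "motion": [
    [[0,0,0],0,-0.8],
    [[0,0,0],0,-0.8]
  ]
}}

```text
time: 17.55
tcp_pos: [0.6432, -0.0619, 0.1755]
ee_rot: [0.343, 0.939, 0.0, 0.001]
wrist_force: [-0.2, -0.3, 2.8]
width: 0.0294
gripper_force: 39.9
```

>>> {"api": "jog_arm", "payload": {
  "motion": [
    [[0,0,25],0,-0.8],
    [[0,0,35],0,-0.8],
    [[-25,-15,0],-0.145,-0.8],
    [[-25,-15,0],-0.145,-0.8],
    [[-25,-15,0],-0.145,-0.8]
  ]
}}

```text
time: 18.18
tcp_pos: [0.5669, -0.107, 0.2347]
ee_rot: [0.539, 0.842, -0.0, -0.0]
wrist_force: [0.3, -0.2, -0.2]
width: 0.0293
gripper_force: 39.8
```

>>> {"api": "jog_arm", "payload": {
  "motion": [
    [[-25,-15,0],-0.145,-0.8],
    [[-26,-15,0],-0.145,-0.8],
    [[-26,-15,0],-0.145,-0.8],
    [[-26,-14,0],-0.15,-0.8],
    [[0,0,0],0,-0.8]
  ]
}}

```text
time: 18.8
tcp_pos: [0.4635, -0.1662, 0.2345]
ee_rot: [0.759, 0.652, -0.0, -0.001]
wrist_force: [1.3, 0.2, -0.2]
width: 0.0293
gripper_force: 39.8
```

>>> {"api": "jog_arm", "payload": {
  "motion": [
    [[0,0,-25],0,-0.8],
    [[0,0,-21],0,-0.8],
    [[0,0,-7],0,-0.8],
    [[0,0,0],0,-0.8]
  ]
}}

```text
time: 19.3
tcp_pos: [0.4653, -0.1656, 0.1817]
ee_rot: [0.757, 0.653, 0.0, -0.0]
wrist_force: [0.3, 0.3, -1.2]
width: 0.0292
gripper_force: 39.8
```

>>> {"api": "jog_arm", "payload": {
  "motion": [
    [[0,0,-1],0,0],
    [[0,0,0],0,0],
    [[0,0,20],0,0],
    [[0,0,50],0,0],
    [[0,0,45],0,0]
  ]
}}

```text
time: 19.92
tcp_pos: [0.4648, -0.1657, 0.2974]
ee_rot: [0.758, 0.653, 0.0, 0.0]
wrist_force: [0.1, -1.0, -0.1]
width: 0.0427
gripper_force: 0.0
```

>>> {"api": "jog_arm", "payload": {
  "motion": [
    [[15,49,0],-0.09,0],
    [[15,49,0],-0.09,0.8],
    [[15,49,0],-0.09,0.8],
    [[15,49,0],-0.09,0.8],
    [[15,49,0],-0.09,0.8]
  ]
}}

```text
time: 20.55
tcp_pos: [0.5402, 0.0809, 0.2963]
ee_rot: [0.885, 0.466, 0.001, 0.0]
wrist_force: [0.5, -1.0, 0.6]
width: 0.0768
gripper_force: 0.0
```

>>> {"api": "jog_arm", "payload": {
  "motion": [
    [[15,49,0],-0.09,0.8],
    [[15,49,0],-0.09,0.8],
    [[15,49,-20],-0.09,0.8],
    [[15,49,-30],-0.08,0.8],
    [[0,0,0],0,0.8]
  ]
}}

```text
time: 21.18
tcp_pos: [0.5984, 0.2781, 0.2417]
ee_rot: [0.952, 0.308, -0.003, -0.0]
wrist_force: [-0.6, -0.1, 0.1]
width: 0.077
gripper_force: 0.0
```

```bash
python3 w.py w5
```

```text
[58.1 76.1] mean [600.7 448.5] [593.7 451.5] [ 29.1 140.8] 78.8 2.961 [ 15. 131. 149.]
[321.6 239.3] mean [609.  284.9] [613.1 283.1] [69.5 43.6] 19.9 0.658 [ 10. 167. 203.]
[605.5 369.3] mean [647.   70.4] [645.2  73.2] [67.8 51.7] 53.1 0.546 [ 78. 150.  83.]
[307.3 395.9] mean [508.8 223.8] [489.2 204.5] [ 71.  120.5] 3.1 -1.242 [ 11. 151.  83.]
21.225 [598.9 276.5 243.6] phi -0.946
```

View pics/w5.png

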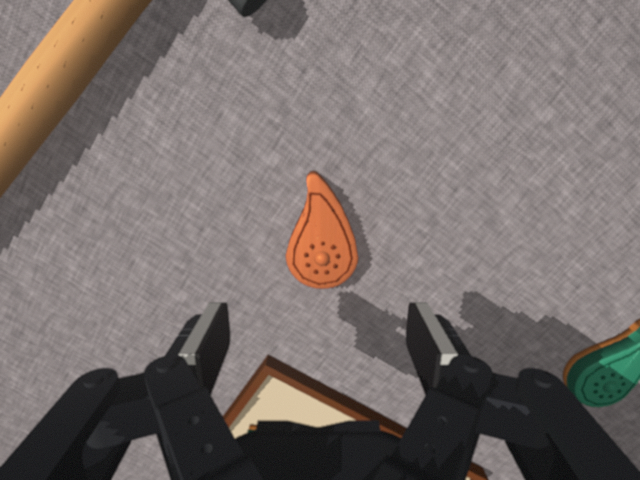

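The copper teardrop is at (322,240), with its boss at (322,258), tip pointing away and aligned with the fingers. I'll locate the boss precisely.

Run:
```python
from h import *
p=camera("wrist");print(world(p,[[322,258]],.020)*1000,world(p,[[312,173]],.014)*1000,[ (m["at"],world(p,m["at"],0)*1000) for m in mark_of("copper_teardrop",p)[:1]], sense()["tcp_pos"])
```

```text
[[602.92544336 277.82180835  20.        ]] [[639.03654896 310.91506728  14.        ]] [([319.5, 249.4], array([[600.23660361, 277.59294522,   0.        ]]))] [0.59991902 0.27481413 0.24632478]
```

>>> {"api": "jog_arm", "payload": {
  "motion": [
    [[3,1,-30],0,0.8],
    [[0,0,-30],0,0.8],
    [[0,0,-9],0,0.6],
    [[0,0,-4],0,0.4],
    [[0,0,0],0,0.3]
  ]
}}

```text
time: 21.95
tcp_pos: [0.6034, 0.276, 0.1741]
ee_rot: [0.952, 0.306, 0.001, 0.0]
wrist_force: [0.1, 0.4, 0.1]
width: 0.0554
gripper_force: 0.0
```

>>> {"api": "jog_arm", "payload": {
  "motion": [
    [[0,0,0],0,-0.6],
    [[0,0,0],0,-0.6],
    [[0,0,0],0,-0.6],
    [[0,0,0],0,-0.6]
  ]
}}

```text
time: 22.45
tcp_pos: [0.6036, 0.2764, 0.1746]
ee_rot: [0.952, 0.306, 0.001, 0.0]
wrist_force: [0.2, -2.1, 6.5]
width: 0.0419
gripper_force: 41.0
```

>>> {"api": "jog_arm", "payload": {
  "motion": [
    [[0,0,25],0,-0.6],
    [[0,0,35],0,-0.6],
    [[-15,-44,0],0.1,-0.6],
    [[-16,-44,0],0.1,-0.6],
    [[-16,-44,0],0.1,-0.6]
  ]
}}

```text
time: 23.08
tcp_pos: [0.5552, 0.1433, 0.2331]
ee_rot: [0.895, 0.447, 0.0, 0.0]
wrist_force: [0.1, 0.2, -0.4]
width: 0.0421
gripper_force: 40.7
```

>>> {"api": "jog_arm", "payload": {
  "motion": [
    [[-16,-45,0],0.1,-0.6],
    [[-16,-45,0],0.1,-0.6],
    [[-16,-45,0],0.1,-0.6],
    [[-16,-45,0],0.1,-0.6],
    [[-16,-45,0],0.1,-0.6]
  ]
}}

```text
time: 23.7
tcp_pos: [0.4753, -0.0821, 0.2332]
ee_rot: [0.757, 0.654, 0.0, 0.001]
wrist_force: [1.1, 0.2, -0.1]
width: 0.042
gripper_force: 40.7
```

>>> {"api": "jog_arm", "payload": {
  "motion": [
    [[0,0,0],0,-0.6],
    [[0,0,-25],0,-0.6],
    [[0,0,-22],0,-0.6],
    [[0,0,-6],0,-0.6],
    [[0,0,0],0,-0.6]
  ]
}}

```text
time: 24.32
tcp_pos: [0.4761, -0.0801, 0.1801]
ee_rot: [0.758, 0.653, 0.0, -0.0]
wrist_force: [-0.3, -0.3, 0.1]
width: 0.042
gripper_force: 40.7
```

Release, rise and retreat away from the trays, then check.

>>> {"api": "jog_arm", "payload": {
  "motion": [
    [[0,0,0],0,0.25],
    [[0,0,0],0,0.25],
    [[0,0,20],0,0.25],
    [[0,0,50],0,0.25],
    [[0,0,50],0,0.25]
  ]
}}

```text
time: 24.95
tcp_pos: [0.4756, -0.0806, 0.3009]
ee_rot: [0.758, 0.652, -0.0, -0.0]
wrist_force: [1.3, 0.2, 0.2]
width: 0.0532
gripper_force: 0.0
```

>>> {"api": "jog_arm", "payload": {
  "motion": [
    [[-20,-50,10],0,0.25],
    [[-20,-50,10],0,0.25],
    [[-20,-50,10],0,0.25],
    [[-20,-50,10],0,0.25],
    [[-20,-50,10],0,0.25]
  ]
}}

```text
time: 25.58
tcp_pos: [0.3749, -0.3322, 0.3505]
ee_rot: [0.758, 0.652, 0.0, 0.0]
wrist_force: [1.4, -0.9, 0.1]
width: 0.0535
gripper_force: 0.0
```

>>> {"api": "jog_arm", "payload": {
  "motion": [
    [[-20,-50,10],0,0.25],
    [[-20,-50,10],0,0.25],
    [[-20,-50,10],0,0.25],
    [[0,0,0],0,0.25],
    [[0,0,0],0,0.25]
  ]
}}

```text
time: 26.2
tcp_pos: [0.3158, -0.4803, 0.3793]
ee_rot: [0.758, 0.652, 0.0, -0.001]
wrist_force: [0.2, 1.0, -0.6]
width: 0.0538
gripper_force: 0.0
```

Run:
```python
from h import *
p=camera("top");cv2.imwrite("pics/end.png",cv2.resize(p["image"][140:330,180:450],None,fx=2.9,fy=2.9,interpolation=cv2.INTER_CUBIC))
p=camera("scene");cv2.imwrite("pics/end2.png",cv2.resize(p["image"][150:380,130:450],None,fx=2.4,fy=2.4,interpolation=cv2.INTER_CUBIC));print(sense())
```

```text
{'time': 26.3, 'joints': array([-1.19423229e+00,  2.03516125e-01,  1.63351030e+00,  2.80737250e-04,
        1.30586580e+00, -1.04646361e+00]), 'qd': array([ 0.00644675, -0.00353999,  0.0003343 , -0.00065927, -0.00045655,
       -0.00160657]), 'effort': array([-6.25329874e-01, -4.47693014e+01, -3.47555137e+01, -2.89727468e-02,
       -1.89035648e-02,  5.14381245e-03]), 'tcp_pos': array([ 0.31634   , -0.47952849,  0.37920574]), 'ee_rot': array([ 7.57398137e-01,  6.52953001e-01,  3.41518240e-04, -5.69148945e-04]), 'wrist_force': array([ 0.47162889, -0.28901894, -0.35443679]), 'moment': array([-0.04976506,  0.00450837,  0.04461756]), 'gripper_force': 0.0, 'width': 0.05322329726219028}
```

View pics/end.png

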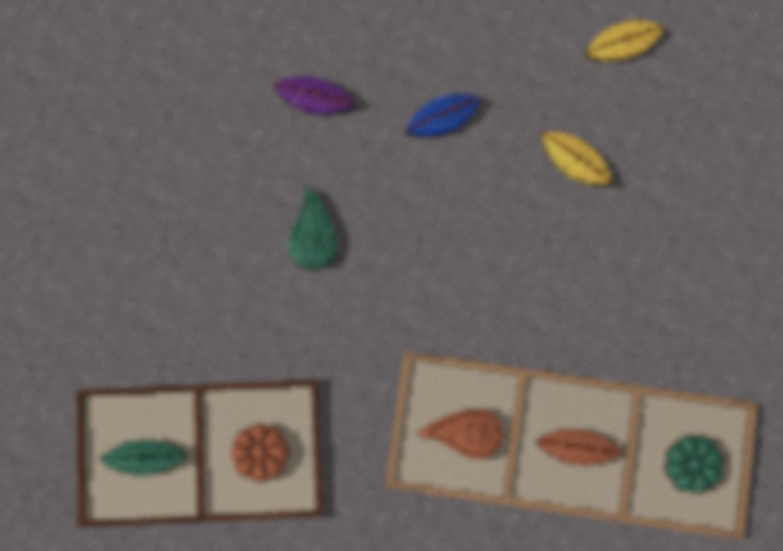

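View pics/end2.png

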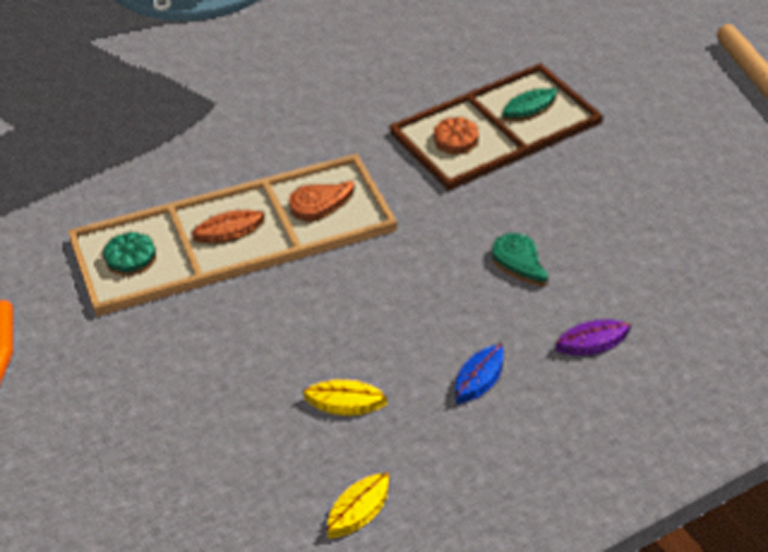

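Both views show all five pieces in the right trays, with the bystanders untouched. The near ends of the leaves look close to the dividers, so I'll check flatness and clearance with depth.

Run:
```python
from h import *
np.set_printoptions(precision=1,suppress=True)
T={"w":((458,154.5),.047),"b":((465.5,-166.5),-.147)}
for cam in("top","scene"):
    p=camera(cam);hsv=cv2.cvtColor(p["image"],cv2.COLOR_BGR2HSV);R,t=p["R"],p["t"]
    v,u=np.mgrid[:480,:640];K=np.array([[p["fx"],0,p["cx"]],[0,p["fy"],p["cy"]],[0,0,1.]])
    n=cv2.undistortPoints(np.c_[u.ravel(),v.ravel()].astype(float).reshape(-1,1,2),K,np.array([p["k1"],0,0,0.])).reshape(-1,2)
    z=p["z_map"].ravel();X=((np.c_[n,np.ones(len(n))]*z[:,None]-t)@R*1000)
    col=((hsv[...,1]>105)&(hsv[...,2]>40)).ravel()
    for k,(c,a) in T.items():
        q=(X[:,:2]-c)@np.array([[np.cos(a),-np.sin(a)],[np.sin(a),np.cos(a)]])
        for yc in ((-50,50) if k=="w" else(-100,0,100)):
            s=col&(abs(q[:,0])<49)&(abs(q[:,1]-yc)<46)&(z>0)
            f=~col&(abs(q[:,0])<45)&(abs(q[:,1]-yc)<42)&(z>0)
            Q=q[s];Z=X[s,2];h=Q[:,1]>np.median(Q[:,1])
            print(cam,k,yc,"x",Q[:,0].min(),Q[:,0].max(),"y-yc",Q[:,1].min()-yc,Q[:,1].max()-yc,"z felt %.1f"%np.median(X[f,2]),"piece z low-y/high-y %.1f %.1f max %.1f"%(np.median(Z[~h]),np.median(Z[h]),np.percentile(Z,98)),s.sum())
```

```text
top w -50 x -23.84114159139145 19.777102558190887 y-yc -24.543447363756442 19.69043969971149 z felt 4.8 piece z low-y/high-y 20.9 21.7 max 26.8 276
top w 50 x -10.275882637790268 10.035185674027 y-yc -33.95492104742068 24.008486054208305 z felt 5.0 piece z low-y/high-y 20.9 21.0 max 25.6 161
top b -100 x -20.13883405119786 18.861927717788845 y-yc -21.501757906467958 19.181022708623544 z felt 5.4 piece z low-y/high-y 21.3 21.6 max 26.9 211
top b 0 x -14.484704606111634 12.918363791546192 y-yc -38.73171603951088 30.96063990508824 z felt 5.1 piece z low-y/high-y 20.3 21.1 max 25.9 235
top b 100 x -22.462006923185566 17.145656788596906 y-yc -35.734026894451205 31.843078087470616 z felt 5.1 piece z low-y/high-y 20.5 20.5 max 25.7 307
scene w -50 x -48.35833505354296 47.98107544427893 y-yc -43.36333072049062 45.762769379887985 z felt 4.7 piece z low-y/high-y 18.9 19.8 max 25.1 264
scene w 50 x -48.86149716829225 48.287199630804956 y-yc -44.30643655661865 45.995705812024724 z felt 4.5 piece z low-y/high-y 17.6 18.2 max 23.1 220
scene b -100 x -48.99499007697764 46.663207885153966 y-yc -45.76302340084544 39.63945646734706 z felt 5.3 piece z low-y/high-y 19.8 20.3 max 25.6 325
scene b 0 x -48.87661520418211 47.64918073627788 y-yc -45.90086559847548 45.435064281609435 z felt 5.0 piece z low-y/high-y 17.9 18.6 max 24.5 330
scene b 100 x -48.99533630760603 48.856720520399506 y-yc -45.89931391584497 44.55982511627599 z felt 4.9 piece z low-y/high-y 17.8 18.7 max 24.1 372
```

Pieces lie level, with relief tops about 18–20 mm above the felt as expected, and all are inside their bays. Handing in.

```bash
python3 -c "
from rig import job;print(job.sign_off())"
```

```text
the job is handed in; nothing more can be done
None
```

Both kits are made up and handed in at about 26 s: the walnut tray holds the copper rosette and green leaf, the beech tray holds the green rosette, copper leaf and copper teardrop, and a last camera check showed all five level in their own bays.

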